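Clamp a heat sink in a bench screw press

ROBOT

A 6-joint arm with a two-finger parallel gripper is mounted at the origin on the work surface. World frame = base frame: x ahead of the robot, y to its left, z up, the work surface at z = 0. Lengths are in mm, angles in degrees, forces in N, time in s.
With the tool pointing down it reaches from about 300 to 850 mm from the base axis. Payload 4.2 kg.
Tool frame: the origin (TCP) lies midway between the tips of the shut fingers; the grasp point (between the pads) lies 19 mm behind it (env.hold_point_z is the z of the grasp point in the tool frame, in mm); z points along the fingers, y is the direction in which the jaws open and shut (so a half turn about z gives the same grasp; the last joint's range is limited). The gripper opens to 91 mm and grips with 3 to 60 N. Pads are 32 mm wide; open, the fingers measure 118 mm over their backs; the gripper's body (76 mm by 178 mm) begins 60 mm behind the grasp point.
Start: joints at [-64.916, 18.312, 89.639, -0, 72.044, -1.146], TCP at [254.142, -515.805, 213.976] pointing down, gripper open.
Joint ranges: [-177.97, 177.97], [-48.28, 115.42], [12.27, 149.76], [-77.06, 257.06], [2.81, 150.46], [-146.56, 146.56]. Speed limits (degrees/s): [147.25, 147.25, 180, 180, 180, 180].

INTERFACE

Orientations are given as [roll, pitch, yaw] about the fixed x, y, z axes, in that order (R = Rz(yaw) Ry(pitch) Rx(roll)).
In Python, from workcell import env, grab_frame, camera_params, spotter gives the robot as it stands. The module is installed in compiled form; this text tells all that it offers.
- The arm moves only by the shell command python3 -m jog 'ROWS' [FORCE]. ROWS is text: rows parted by semicolons, each of 7 numbers parted by spaces: the turn, a rotation vector about the world's x, y, z in units of 5 degrees (1.0 is 5 degrees), then the shift along the world's x, y, z in units of 25 mm (1.0 is 25 mm), then the opening, from 0 (shut) to 1 (fully open). A call has 1 to 5 rows; each row is the pose to reach, as a shift and turn from the pose commanded when the call began; what a row does not reach only later rows make up. A row lasts 1/8 s, in which the tool goes at most 62.5 mm and 10.7 degrees, less where a joint would pass 70% of its speed; a pose out of reach is approached as far as the arm can. A call with a gripper value outside its range is refused whole. The fingers move at their own pace and stop on an object; FORCE is the grip in N (left out, the last holds). Time passes only in rows, so rows that repeat a pose let the fingers close. It gives the time, the measured TCP pose, the force and the opening at its end, in the units of the state.
- env.state(): the state, without advancing time (a new reading comes with each control period).
- grab_frame(name): name is "scene" or "side" or "wrist"; returns the picture (420x560x3 uint8, red, green, blue); there is no depth.
- camera_params(name): a dict with "K" (3x3 intrinsics, pixels), "rvec" (rotation vector, rad) and "tvec" (3), from world to camera coordinates, as OpenCV has them. Camera axes: x right, y down, z forward; pixel columns grow to the right and rows downward; lengths in mm; the calibration is good to about 2 mm. The wrist camera is an equidistant fisheye: a pixel r from the principal point sees the ray r / f radians off the axis. A picture is of the moment at which its call begins: read the wrist's pose just before it. camera_params takes no time and is no camera call; for the wrist camera it gives the pose at the moment of the call.
- env.job_done(): hands the job in, once; it reports no verdict.
Trained networks look in the newest picture that a camera, given by its name, has taken for a name from the list of things; names that differ only in an ending like _2 or _b are one class to them, and where a whole thing is asked for, a point or a joint stands for the part that bears it (a point fixed in the world has none). Each returns a list of dicts, best first, with "conf" (0 to 1); they miss things now and then, are a little off and sometimes report something else, mostly with a low value. They report only what shows in the picture. A call takes as long as a camera call. They do not tell look-alikes from the thing itself.
- spotter.look_for(query, camera): "box" ([left, top, width, height] in pixels, round what is visible of it).
- spotter.trace(query, camera): "region" (420x560 bool, what is visible of it) and "box" ([left, top, width, height] in pixels, round what is visible of it).
The state is a dict: "time_s": time; "qpos": joint angles; "qvel": joint speeds; "effort": joint torques, N m; "ee_pos": TCP position; "ee_rot": TCP orientation; "force": force on the tool from outside, world axes, zero at the start; "torque": the same for the moment, N m; "gripper_width": finger opening in mm.
Only numpy, scipy, OpenCV 4.12 (cv2) and the standard library are available. Lean on these libraries where they do the work, as an engineer would, in place of code of your own. Each camera call takes 0.05 s, during which the arm holds its last target. There are 200 camera calls.

TASK

Slide the tray with the circuit board along its rails, without lifting it, until it is fully against the end stop under the press. Then screw the press's knob clockwise, letting go and regripping as often as needed, until it reaches its stop and the foot holds the heat sink down firmly. Leave the other things on the bench alone.

Things in the scene. Friction and masses are not known exactly. Their poses are not given: they have to be found in the camera images.
- press: Fixed press: aluminium base plate 132 (x) x 390 (y) x 10 mm on the bench. Origin on the bench below the vertical screw axis, z up; y runs along the rails away from the end stop; plate spans y -70 to 320 mm. Two rails along y, inner faces x +-42, tops at z 18 mm. Grey bridge over the axis, x +-65, y +-17, beam top at z 100 mm; above it only the 8 mm shaft and the knob.
- stop_face (a point): Centre of the end stop's face, at y = -45 mm, z = 20 mm of the press: a steel block across the rails, 84 mm wide, top 28 mm above the bench. The tray's leading edge must come against it.
- tray: Loose tray, about 0.3 kg: clear plate 80 (x) x 180 (y) x 6 mm lying on the base plate between the rails with 4 mm play in all, axes nearly parallel to the press's. Circuit board with heat sink in its -y half, white breadboard in its +y half. Origin: centre of its underside, 10 mm above the bench. Starts 60 to 110 mm short of the stop, along +y.
- sink_top (a point): Centre of the top of the finned square aluminium heat sink, 30 x 30 mm, on the tray's board; 30 mm above the tray's underside (40 mm above the bench), 45 mm from the tray's leading (-y) edge. With the tray against the stop it lies on the screw axis (press x = y = 0).
- push_face (a point): Middle of the outer face of the upright grey end plate (76 mm wide, 6 mm thick, rising 24 mm above the tray's underside) at the tray's trailing +y end; the point is 12 mm above the underside, 135 mm in +y from sink_top. Pushing here towards -y of the press slides the tray home.
- knob_grip (a point): Centre of the aluminium fluted round knob, 36 mm diameter, 26 mm tall (the point is on the screw axis at half its height). It turns with the knob and sinks 8 mm a turn (1.27 mm a rad) as the knob is screwed clockwise; from about 142.5 mm above the bench fully up to 131 mm fully down.
- knob (a joint): Rotation of the knob about the screw axis in rad: 0 fully up, grows clockwise seen from above (which lowers the foot), hard stop at 9.0 fully down; starts between 0 and 1.2. Light drag of 0.06 N m; stays where it is left.
- foot: Round steel pressing foot, 22 mm wide, 6 mm thick, at the screw's lower end under the bridge; origin at the centre of its underside. Sinks with the screw from 47.5 mm above the bench (knob at 0); meets the heat sink at about 5.9 rad of the knob, then yields on its own spring (2500 N/m, about 10 N at the knob's stop).
- screwdriver: Bystander: loose screwdriver 170 mm long lying on the bench beside the press.
- breadboard: Bystander: loose white breadboard 55 x 82 x 9 mm on the bench.
- spool: Bystander: loose grey reel, 54 mm diameter, 34 mm tall, standing on the bench beyond the end stop.
- parts_bin: Bystander: loose black divided bin 80 x 110 x 35 mm on the bench.
There are look-alikes about, which are no part of the job. There is more than one size of the tray; the one meant has the size given above.

How it is judged:
By the outcome, as a careful person would: the job done as asked, in the order asked, and still so for the second after the job is handed in, with the robot touching nothing.
It also fails if it takes over 72 s, if anything falls off the work surface, if the arm or the gripper's body presses on something with over 40 N, if the wrist force passes 120 N, or if a joint passes its speed limit or range.

## Working session

There is one attempt and no reset: what is moved stays moved. The work goes in short steps, Python scripts to look and compute and a shell command to move; the robot and the scene stay as the last step left them, time stands still between calls to the robot, and variables do not carry over. Pictures are saved under pics/ and viewed, about 8 in all and at most 12, crops included, and the job is handed in when it is done.

```bash
mkdir -p pics; cat > h.py <<'E'
from workcell import env, grab_frame, camera_params, spotter
import numpy as np, cv2
def save(n,f):
    im=grab_frame(n); cv2.imwrite(f'pics/{f}.png',im[:,:,::-1]); return im
def P(n): 
    c=camera_params(n); return np.array(c['K'],float),np.array(c['rvec'],float),np.array(c['tvec'],float)
def proj(n,X):
    K,r,t=P(n); return cv2.projectPoints(np.array(X,float).reshape(-1,1,3),r,t,K,None)[0].reshape(-1,2)
def onz(n,uv,z):
    K,r,t=P(n); R=cv2.Rodrigues(r)[0]; C=-R.T@t.ravel()
    d=(R.T@np.linalg.inv(K)@np.c_[np.array(uv,float).reshape(-1,2),np.ones(len(np.array(uv).reshape(-1,2)))].T).T
    return C+d*((z-C[2])/d[:,2])[:,None]
E
python3 - <<'E'
from h import *
a=save('scene','s0');b=save('side','d0')
s=env.state();print(s['time_s'],s['ee_rot'],s['force'],s['gripper_width'])
for q in ['press','tray','knob_grip','sink_top','push_face','foot']:
  for c in ['scene','side']:
    print(q,c,[(np.round(r['box']),round(r['conf'],2)) for r in spotter.look_for(q,c)][:4])
for c in['scene','side']:
  K,r,t=P(c);print(c,-cv2.Rodrigues(r)[0].T@t.ravel())
E
```

```text
0.1 [-1.79910073e+02 -1.40517468e-03  2.62284241e+01] [-0.95350241 -0.05600369 -0.08077715] 90.94155454612779
press scene [(array([215., 154., 151.,  98.]), 0.71)]
press side [(array([268., 165., 103., 156.]), 0.75), (array([247., 196.,  60.,  19.]), 0.49)]
tray scene [(array([381., 234., 109.,  76.]), 0.84), (array([264., 191.,  71.,  36.]), 0.62)]
tray side [(array([295., 226.,  56.,  60.]), 0.78), (array([168., 311., 122., 109.]), 0.55)]
knob_grip scene []
knob_grip side [(array([334., 168.,  20.,  18.]), 0.73)]
sink_top scene [(array([380., 233., 112.,  78.]), 0.91), (array([262., 190.,  73.,  36.]), 0.66), (array([201., 223.,  37.,  53.]), 0.19)]
sink_top side [(array([164., 313., 125., 107.]), 0.75), (array([292., 226.,  56.,  62.]), 0.59)]
push_face scene [(array([262., 190.,  74.,  35.]), 0.89), (array([379., 229., 113.,  83.]), 0.78)]
push_face side [(array([167., 312., 124., 108.]), 0.92), (array([295., 228.,  56.,  57.]), 0.71), (array([245., 198.,  60.,  19.]), 0.69)]
foot scene []
foot side [(array([336., 205.,  10.,   6.]), 0.53)]
scene [1050.53156159  289.31566142  818.01253174]
side [183.62576977 599.37616232 620.20726752]
```

View pics/s0.png

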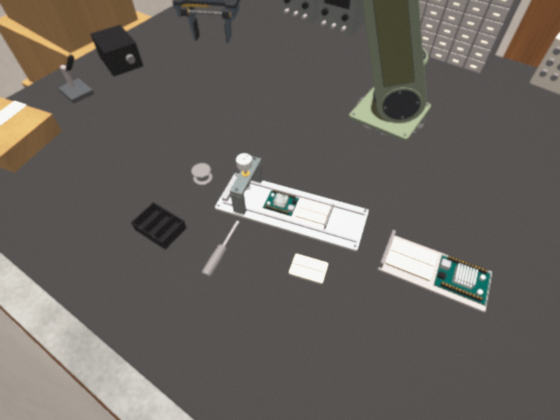

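View pics/d0.png

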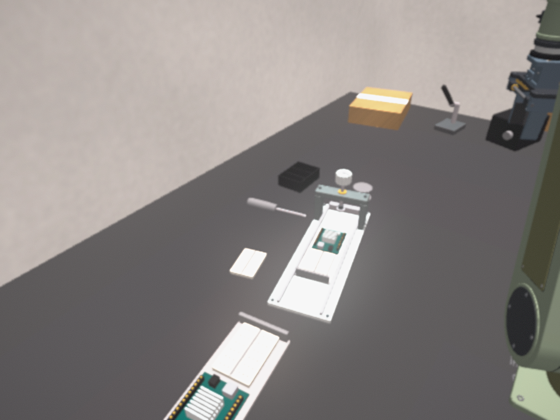

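The scene image shows the press with its tray at (215–368, 155–245). The larger look-alike tray is at (435,268). In the side image the knob is at (344,177) and the plate's near end at (273–322, 303–315). I'll enlarge both crops into one picture.

```bash
python3 - <<'E'
import cv2,numpy as np
a=cv2.imread('pics/s0.png')[145:250,205:380];b=cv2.imread('pics/d0.png')[160:320,260:380]
A=cv2.resize(a,None,fx=4.5,fy=4.5,interpolation=cv2.INTER_CUBIC)  # 787x472
cv2.imwrite('pics/c1.png',A)
cv2.imwrite('pics/c2.png',cv2.resize(b,None,fx=3.75,fy=3.75,interpolation=cv2.INTER_CUBIC))
E
```

```text
(no output)
```

View pics/c1.png

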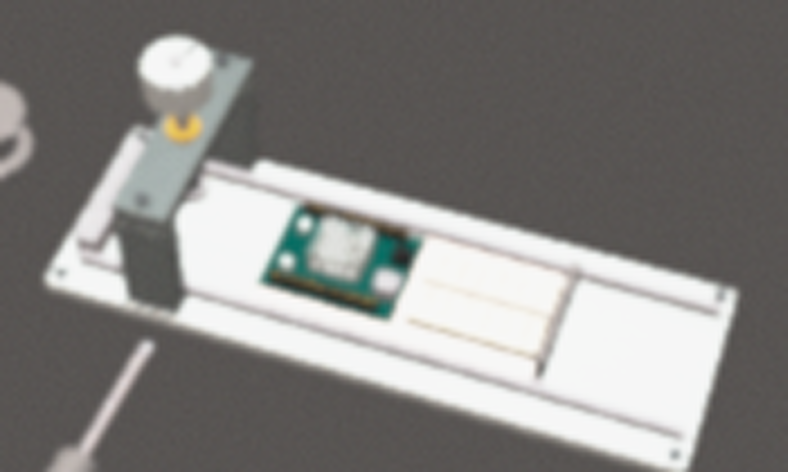

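View pics/c2.png

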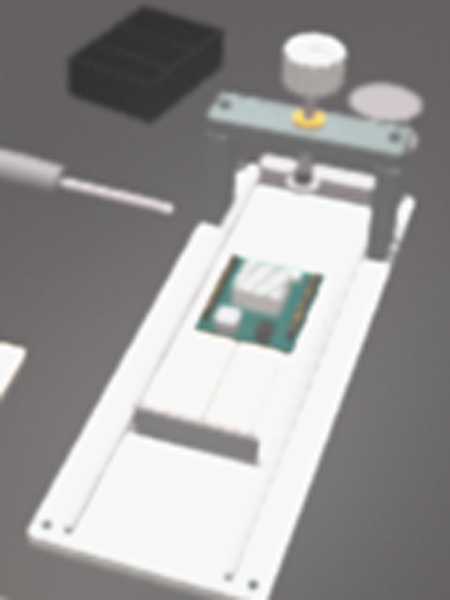

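Crops: in c1 (scene) the plate corners are at (45,280), (738,292) and (690,466), and the knob top is at (177,62). The heat sink is at (343,238) and the tray's end plate runs (578,270)–(543,362). In c2 (side) the plate corners are at (30,530) and (270,597), and the knob top is at (315,50). Next I'll fit the poses.

```bash
python3 - <<'E'
from h import *
from scipy.optimize import least_squares
S=lambda p:np.array(p)/4.5+[205,145]-0.4
D=lambda p:np.array(p)/3.75+[260,160]-0.4
obs=[('scene',S(p),X) for p,X in [((45,280),(66,-70,10)),((738,292),(-66,320,10)),((690,466),(66,320,10)),((252,62),(-65,17,100)),((115,208),(65,-17,100)),((170,218),(65,17,100)),((177,62),(0,0,154.5))]]
obs+=[('side',D(p),X) for p,X in [((30,530),(66,320,10)),((270,597),(-66,320,10)),((210,97),(65,-17,100)),((208,115),(65,17,100)),((415,130),(-65,-17,100)),((408,152),(-65,17,100)),((315,50),(0,0,154.5))]]
def W(p,X):
    c,s=np.cos(p[2]),np.sin(p[2]); X=np.array(X,float)
    return np.array([p[0]+c*X[0]-s*X[1],p[1]+s*X[0]+c*X[1],X[2]])
f=lambda p:np.concatenate([proj(n,W(p,X))[0]-u for n,u,X in obs])
best=min((least_squares(f,[500,-150,a],x_scale=[100,100,1],loss='soft_l1') for a in np.radians([0,90,180,270])),key=lambda r:r.cost)
p=best.x; print(p[:2],np.degrees(p[2]),np.round(f(p).reshape(-1,2),1).tolist())
np.save('press.npy',p)
def inv(Xw):
    c,s=np.cos(p[2]),np.sin(p[2]); d=np.array(Xw)[:2]-p[:2]; return c*d[0]+s*d[1],-s*d[0]+c*d[1]
for n,u,z in [('scene',S((343,238)),40),('scene',S((578,270)),34),('scene',S((543,362)),34),('side',D((268,275)),40),('side',D((135,412)),34),('side',D((258,440)),34)]:
    print(n,np.round(inv(onz(n,u,z)[0]),1))
for X in [(0,0,137),(0,180,22),(0,135,22)]: print(X,W(p,X))
E
```

```text
[ 558.36099012 -162.47537391] 374.9001617566227 [[0.1, -0.1], [-0.0, -1.0], [-0.4, 0.3], [0.5, -0.7], [-1.1, -0.9], [-0.6, 0.4], [-0.0, -0.3], [0.2, 1.7], [-0.3, 2.2], [2.8, -1.3], [-0.6, 0.5], [-0.6, -0.7], [-1.4, 0.6], [0.0, -0.3]]
scene [-0.6 95.1]
scene [-28.1 229.9]
scene [ 41.4 228.4]
side [-1.3 91. ]
side [ 37.5 232.9]
side [-33.9 230.2]
(0, 0, 137) [ 558.36099012 -162.47537391  137.        ]
(0, 180, 22) [512.07659626  11.4721897   22.        ]
(0, 135, 22) [523.64769472 -32.01470121  22.        ]
```

```bash
J='python3 -m jog'
python3 -m jog '0 0 5.25 3.16 8.09 0 0;0 0 5.25 3.16 8.09 0 0;0 0 5.25 3.16 8.09 0 0;0 0 5.25 3.16 8.09 0 0;0 0 5.25 3.16 8.09 0 0' 20
python3 -m jog '0 0 5.25 3.16 8.09 0 0;0 0 5.25 3.16 8.09 0 0;0 0 5.25 3.16 8.09 0 0;0 0 5.25 3.16 8.09 0 0;0 0 5.25 3.16 8.09 0 0'
python3 -m jog '0 0 5.24 3.16 8.1 0 0;0 0 5.24 3.16 8.1 0 0;0 0 5.24 3.16 8.1 0 0;0 0 5.24 3.16 8.1 0 0;0 0 5.24 3.16 8.1 0 0'
python3 -c "
from h import *
s=env.state();print(s['qpos'],s['force'])"
```

```text
time_s: 1.32
ee_pos: [333.6, -312.1, 214.3]
ee_rot: [180.0, 0.0, 52.7]
force: [0.8, -0.6, -0.2]
gripper_width: 43.9
time_s: 1.95
ee_pos: [413.0, -111.2, 214.0]
ee_rot: [180.0, 0.0, 78.9]
force: [0.2, -0.2, -0.2]
gripper_width: 0.3
time_s: 2.58
ee_pos: [492.4, 90.8, 213.6]
ee_rot: [-180.0, 0.0, 105.0]
force: [-0.3, -0.8, 0.1]
gripper_width: 0.4
[ 9.16069504e+00  1.16309389e+01  9.90319491e+01 -5.24754202e-02
  6.93430459e+01 -5.81081690e+00] [-0.29893878 -0.81969186  0.05929014]
```

```bash
python3 -m jog '0 0 0 0 0 -2.4 0;0 0 0 0 0 -4.8 0;0 0 0 0 0 -6.8 0;0 0 0 0 0 -7.8 0;0 0 0 0 0 -7.8 0'
python3 - <<'E'
from h import *
s=env.state();print(s['ee_pos'],s['force'])
b=save('side','d1');cv2.imwrite('pics/d1c.png',cv2.resize(b[150:350,200:420,::-1],None,fx=3,fy=3,interpolation=cv2.INTER_CUBIC))
E
```

```text
time_s: 3.2
ee_pos: [489.7, 88.6, 17.4]
ee_rot: [-179.7, 0.0, 104.8]
force: [-0.1, 0.4, -0.5]
gripper_width: 0.7
[489.68580937  88.62978345  17.42354334] [-0.05076508  0.39276518 -0.51814682]
```

View pics/d1c.png

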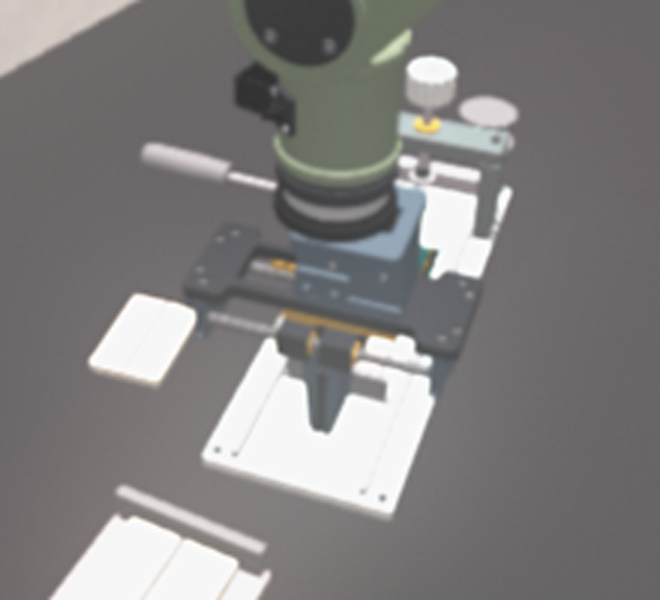

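The side view shows the shut fingers on the plate just behind the tray's end plate (crop 320,400), and nothing is touching. Now I'll push along press −y.

```bash
python3 -m jog '0 0 0 0.12 -0.38 0 0;0 0 0 0.22 -0.77 0 0;0 0 0 0.33 -1.16 0 0;0 0 0 0.43 -1.54 0 0;0 0 0 0.53 -1.93 0 0'
python3 -m jog '0 0 0 0.08 -0.31 0 0;0 0 0 0.16 -0.62 0 0;0 0 0 0.25 -0.93 0 0;0 0 0 0.33 -1.24 0 0;0 0 0 0.41 -1.55 0 0'
python3 -c "
from h import *
s=env.state();print(s['ee_pos'],s['force']);p=np.load('press.npy');d=np.array(s['ee_pos'])[:2]-p[:2];c,q=np.cos(p[2]),np.sin(p[2]);print(c*d[0]+q*d[1],-q*d[0]+c*d[1])"
```

```text
time_s: 3.88
ee_pos: [505.2, 43.2, 20.4]
ee_rot: [179.8, -0.1, 104.9]
force: [-1.6, 5.7, 5.1]
gripper_width: 0.3
time_s: 4.5
ee_pos: [515.3, 4.5, 20.4]
ee_rot: [179.9, -0.1, 104.9]
force: [-2.6, 5.4, 5.1]
gripper_width: 0.8
[515.25683007   4.51713018  20.40237547] [-2.59023401  5.44275364  5.07863215]
1.2849067123959017 172.46105082248835
```

```bash
python3 -m jog '0 0 0 0.05 -0.16 0 0;0 0 0 0.09 -0.32 0 0;0 0 0 0.13 -0.48 0 0;0 0 0 0.17 -0.58 0 0;0 0 0 0.17 -0.62 0 0'
python3 -m jog '0 0 0 0.02 -0.06 0 0;0 0 0 0.03 -0.12 0 0;0 0 0 0.05 -0.16 0 0'
python3 -c "
from h import *
s=env.state();print(s['ee_pos'],s['force']);p=np.load('press.npy');d=np.array(s['ee_pos'])[:2]-p[:2];c,q=np.cos(p[2]),np.sin(p[2]);print(c*d[0]+q*d[1],-q*d[0]+c*d[1])"
```

```text
time_s: 5.12
ee_pos: [519.3, -11.1, 19.9]
ee_rot: [179.9, -0.0, 104.9]
force: [-0.7, 5.4, 4.6]
gripper_width: 0.7
time_s: 5.5
ee_pos: [520.2, -14.9, 20.0]
ee_rot: [179.9, -0.1, 104.9]
force: [-1.9, 5.3, 5.5]
gripper_width: 0.2
[520.24234827 -14.88310268  19.95976999] [-1.93119229  5.32031144  5.49467396]
1.1142996395814464 152.43119011290275
```

```bash
python3 -m jog '0 0 0 0.02 -0.06 0 0;0 0 0 0.03 -0.12 0 0'
python3 -m jog '0 0 0 0.02 -0.06 0 0;0 0 0 0.03 -0.12 0 0'
```

```text
time_s: 5.75
ee_pos: [520.9, -17.0, 20.0]
ee_rot: [179.9, -0.2, 104.8]
force: [-2.0, 12.0, 5.5]
gripper_width: 0.3
time_s: 6.0
ee_pos: [520.9, -17.1, 20.0]
ee_rot: [179.9, -0.5, 104.7]
force: [-3.2, 24.1, 8.9]
gripper_width: 0.5
```

```bash
python3 -m jog '0 0 0 -0.2 0.7 0 0;0 0 0 -0.2 0.7 0 0;0 0 0 -0.2 0.7 2.2 0;0 0 0 -0.2 0.7 4.6 0;0 0 0 -0.2 0.7 7 0'
python3 -m jog '0 0 2.1 0 0 1.6 0.5;0 0 4.2 0 0 1.6 0.5;0 0 6.3 0 0 1.6 0.5;0 0 8.4 0 0 1.6 1;0 0 10.5 0 0 1.6 1' 20
python3 -m jog '0 0 2.1 0.43 -1.63 0 1;0 0 4.2 0.86 -3.26 0 1;0 0 6.3 1.28 -4.9 0 1;0 0 8.4 1.7 -6.52 0 1;0 0 10.5 1.7 -6.52 0 1'
python3 - <<'E'
from h import *
s=env.state();print(s['ee_pos'],s['ee_rot'],s['qpos'],s['force'])
a=save('scene','s2');b=save('wrist','w2');print(camera_params('wrist'))
A=cv2.resize(a[145:250,205:380],(560,336),interpolation=cv2.INTER_CUBIC)
cv2.imwrite('pics/m2.png',np.vstack([A,b])[:,:,::-1][:,:,:]) 
print([(np.round(r['box'],1),r['conf']) for r in spotter.look_for('knob_grip','wrist')])
E
```

```text
time_s: 6.62
ee_pos: [516.6, -4.8, 195.8]
ee_rot: [180.0, 0.1, 104.9]
force: [1.4, 0.5, -0.8]
gripper_width: 0.6
time_s: 7.25
ee_pos: [516.7, -4.9, 234.0]
ee_rot: [-179.9, 0.0, 157.8]
force: [-0.3, 0.5, -0.7]
gripper_width: 47.7
time_s: 7.88
ee_pos: [559.4, -170.7, 233.4]
ee_rot: [-179.9, -0.1, -149.9]
force: [-0.5, 1.0, 0.2]
gripper_width: 91.2
[ 559.35931555 -170.74154917  233.40470068] [-1.79918571e+02 -7.09225082e-02 -1.49938716e+02] [-1.80397316e+01  1.85615946e+01  8.64356247e+01 -1.10955289e-01
  7.49895612e+01 -1.38072341e+02] [-0.47384717  0.99392564  0.24725558]
{'K': array([[325.1922621 ,   0.        , 277.62837765],
       [  0.        , 325.1922621 , 213.12355907],
       [  0.        ,   0.        ,   1.        ]]), 'rvec': array([-1.50679575, -2.59984438, -0.31355169]), 'tvec': array([ 424.03121521, -421.8405875 ,  312.39691883])}
[(array([259. , 195. ,  49.3,  50. ]), 0.91), (array([216.6, 127.2, 280.9, 138.4]), 0.58)]
```

View pics/m2.png

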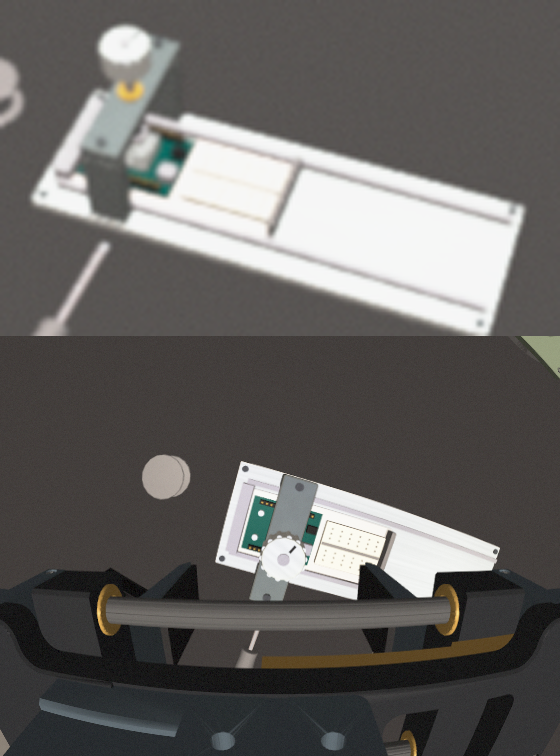

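The tray's leading edge now sits against the stop in both views, with the board under the bridge. In the wrist view the knob is at (284,220). I'll work out its world position.

```bash
python3 - <<'E'
from h import *
K,r,t=P('wrist');R=cv2.Rodrigues(r)[0];C=-R.T@t.ravel();print('cam',C,'axis',R[2])
for u,z in [((283.6,220),147),((284,221),154)]:
    x=(np.array(u)-K[:2,2])/K[0,0];th=np.hypot(*x);d=R.T@np.r_[x/th*np.sin(th),np.cos(th)]
    print(C+d*(z-C[2])/d[2])
print(env.state()['ee_pos'],np.load('press.npy'))
E
```

```text
cam [ 501.67751385 -200.35209956  403.95594729] axis [ 0.20678195  0.11792829 -0.9712539 ]
[ 558.99390912 -162.04019641  147.        ]
[ 557.98893671 -162.39522724  154.        ]
[ 558.84130912 -167.80385521  233.70130275] [ 558.36099012 -162.47537391    6.54324219]
```

```bash
python3 -m jog '0 0 0 0 0 -1 1;0 0 0 0 0 -1 1;0 0 0 0 0 -1 1'
```

```text
time_s: 8.4
ee_pos: [559.4, -166.7, 209.7]
ee_rot: [-180.0, 0.0, -150.1]
force: [-0.7, 0.5, -0.4]
gripper_width: 91.4
```

```bash
python3 -m jog '0 0 0 -0.04 0.18 0 1;0 0 0 -0.04 0.18 -1.5 1;0 0 0 -0.04 0.18 -3 1;0 0 0 -0.04 0.18 -3.5 1;0 0 0 -0.04 0.18 -3.5 1'
python3 -m jog '0 0 0 0 0 0 0.36;0 0 0 0 0 0 0.36;0 0 0 0 0 0 0.36;0 0 0 0 0 0 0.36;0 0 0 0 0 0 0.3' 20
python3 -m jog '0 0 0 0 0 0 0.3;0 0 0 0 0 0 0.3' 20
```

```text
time_s: 9.02
ee_pos: [558.3, -162.2, 121.6]
ee_rot: [180.0, -0.0, -150.1]
force: [-0.0, 0.2, 0.2]
gripper_width: 91.4
time_s: 9.65
ee_pos: [558.2, -162.3, 121.6]
ee_rot: [180.0, 0.0, -150.1]
force: [-0.2, 1.0, 0.9]
gripper_width: 44.0
time_s: 9.9
ee_pos: [559.3, -164.3, 121.7]
ee_rot: [-179.7, 0.0, -150.0]
force: [3.1, -6.1, -1.2]
gripper_width: 35.4
```

```bash
python3 -m jog '0 0 0 0.04 -0.08 0 0.3;0 0 -2 0.04 -0.08 -0.01 0.3;0 0 -4 0.04 -0.08 -0.02 0.3;0 0 -6 0.04 -0.08 -0.03 0.3;0 0 -8 0.04 -0.08 -0.035 0.3' 25
python3 -c "
from h import *
s=env.state();print(s['torque'],s['qpos'])"
```

```text
time_s: 10.52
ee_pos: [559.4, -164.6, 120.7]
ee_rot: [-180.0, 0.0, 169.6]
force: [1.2, -1.1, -0.4]
gripper_width: 35.7
[-0.14360015 -0.30740312  0.05095668] [-1.75175247e+01  2.31588455e+01  9.64669110e+01 -1.03525293e-02
  6.03317503e+01 -9.71246862e+01]
```

```bash
python3 -m jog '0 0 -2 0 0 -0.01 0.3;0 0 -4 0 0 -0.02 0.3;0 0 -6 0 0 -0.03 0.3;0 0 -8 0 0 -0.035 0.3;0 0 -10 0 0 -0.044 0.3'
python3 -m jog '0 0 -2 0 0 -0.01 0.3;0 0 -4 0 0 -0.02 0.3;0 0 -6 0 0 -0.03 0.3;0 0 -8 0 0 -0.035 0.3;0 0 -10 0 0 -0.044 0.3'
python3 -c "
from h import *
s=env.state();print(s['torque'],s['qpos'])"
```

```text
time_s: 11.15
ee_pos: [559.4, -164.8, 119.6]
ee_rot: [180.0, 0.1, 119.6]
force: [-0.0, -2.5, 0.2]
gripper_width: 35.4
time_s: 11.78
ee_pos: [559.2, -164.9, 118.5]
ee_rot: [180.0, 0.1, 69.6]
force: [-1.0, -2.1, 0.8]
gripper_width: 35.3
[-0.49480955 -0.17997789  0.07928091] [-1.75247243e+01  2.32713229e+01  9.66424159e+01 -6.20748556e-02
  6.00526208e+01  2.87866743e+00]
```

```bash
python3 -m jog '0 0 -2 0 0 -0.01 0.3;0 0 -4 0 0 -0.02 0.3;0 0 -6 0 0 -0.03 0.3;0 0 -8 0 0 -0.035 0.3;0 0 -10 0 0 -0.044 0.3'
python3 -m jog '0 0 -2 0 0 -0.01 0.3;0 0 -4 0 0 -0.02 0.3;0 0 -6 0 0 -0.03 0.3;0 0 -8 0 0 -0.035 0.3;0 0 -10 0 0 -0.044 0.3'
python3 -m jog '0 0 -2 0 0 -0.01 0.3;0 0 -4 0 0 -0.02 0.3;0 0 -6 0 0 -0.03 0.3;0 0 -7 0 0 -0.03 0.3;0 0 -7 0 0 -0.03 0.3'
python3 -c "
from h import *
s=env.state();print(s['torque'],s['qpos'])"
```

```text
time_s: 12.4
ee_pos: [559.0, -164.8, 117.4]
ee_rot: [179.9, 0.0, 19.6]
force: [-0.7, -2.1, 0.3]
gripper_width: 35.4
time_s: 13.02
ee_pos: [558.9, -164.6, 116.3]
ee_rot: [180.0, 0.0, -30.4]
force: [-0.4, -1.5, 1.8]
gripper_width: 35.1
time_s: 13.65
ee_pos: [559.0, -164.4, 115.5]
ee_rot: [180.0, 0.0, -65.0]
force: [1.2, -0.6, 0.7]
gripper_width: 35.4
[-0.16747122  0.13468992 -0.08275516] [-1.75117096e+01  2.34366284e+01  9.68619668e+01 -2.05607503e-02
  5.97249827e+01  1.37512707e+02]
```

```bash
python3 -m jog '0 0 0 0 0 0 0.6;0 0 0 0 0 0 0.6;0 0 0 0 0 0 0.6;0 0 2 0 0 0 0.6;0 0 4 0 0 0 0.6'
python3 -m jog '0 0 2.1 0 0 0 0.6;0 0 4.2 0 0 0 0.6;0 0 6.3 0 0 0 0.6;0 0 8.4 0 0 0 0.6;0 0 10.5 0 0 0 0.6'
python3 -m jog '0 0 2.1 0 0 0 0.6;0 0 4.2 0 0 0 0.6;0 0 6.3 0 0 0 0.6;0 0 8.4 0 0 0 0.6;0 0 10.5 0 0 0 0.6'
python3 -m jog '0 0 2.1 0 0 0 0.6;0 0 4.2 0 0 0 0.6;0 0 6.3 0 0 0 0.6;0 0 8.4 0 0 0 0.6;0 0 10.5 0 0 0 0.6'
python3 -m jog '0 0 2.1 0 0 0 0.6;0 0 4.2 0 0 0 0.6;0 0 6.3 0 0 0 0.6;0 0 8.4 0 0 0 0.6;0 0 10.5 0 0 0 0.6'
python3 -m jog '0 0 2.1 0 0 0 0.6;0 0 4.2 0 0 0 0.6;0 0 6.3 0 0 0 0.6;0 0 8 0 0 0 0.6;0 0 8 0 0 0 0.6'
python3 -c "
from h import *
s=env.state();print(s['torque'],s['qpos'])"
```

```text
time_s: 14.28
ee_pos: [559.1, -164.2, 115.4]
ee_rot: [180.0, 0.0, -44.7]
force: [0.3, 0.5, -0.7]
gripper_width: 54.3
time_s: 14.9
ee_pos: [559.1, -164.2, 115.4]
ee_rot: [-180.0, 0.0, 7.8]
force: [-0.3, -0.3, -0.7]
gripper_width: 54.5
time_s: 15.52
ee_pos: [559.1, -164.2, 115.4]
ee_rot: [-180.0, -0.0, 60.3]
force: [1.1, 0.7, -0.7]
gripper_width: 54.8
time_s: 16.15
ee_pos: [559.1, -164.2, 115.4]
ee_rot: [180.0, -0.0, 112.8]
force: [0.4, 0.2, -0.1]
gripper_width: 54.9
time_s: 16.77
ee_pos: [559.1, -164.2, 115.4]
ee_rot: [180.0, -0.0, 165.3]
force: [0.2, 1.0, 0.3]
gripper_width: 54.6
time_s: 17.4
ee_pos: [559.1, -164.2, 115.4]
ee_rot: [180.0, -0.0, -155.2]
force: [-0.1, -0.1, 0.5]
gripper_width: 54.7
[ 0.13030813 -0.11484449 -0.04480502] [-1.75034043e+01  2.34379043e+01  9.68708478e+01  1.24900844e-02
  5.97021649e+01 -1.32352603e+02]
```

```bash
python3 -m jog '0 0 0 0 -0.01 0 0.3;0 0 0 0 -0.01 0 0.3;0 0 0 0 -0.01 0 0.3;0 0 0 0 -0.01 0 0.3;0 0 0 0 -0.01 0 0.3' 25
python3 -m jog '0 0 -2 0 0 -0.01 0.3;0 0 -4 0 0 -0.02 0.3;0 0 -6 0 0 -0.03 0.3;0 0 -8 0 0 -0.035 0.3;0 0 -10 0 0 -0.044 0.3'
python3 -m jog '0 0 -2 0 0 -0.01 0.3;0 0 -4 0 0 -0.02 0.3;0 0 -6 0 0 -0.03 0.3;0 0 -8 0 0 -0.035 0.3;0 0 -10 0 0 -0.044 0.3'
python3 -m jog '0 0 -2 0 0 -0.01 0.3;0 0 -4 0 0 -0.02 0.3;0 0 -6 0 0 -0.03 0.3;0 0 -8 0 0 -0.035 0.3;0 0 -10 0 0 -0.044 0.3'
python3 -c "
from h import *
s=env.state();print(s['torque'],s['qpos'])"
```

```text
time_s: 18.02
ee_pos: [559.2, -164.6, 115.5]
ee_rot: [-180.0, 0.0, -155.1]
force: [0.6, 0.3, -0.3]
gripper_width: 35.3
time_s: 18.65
ee_pos: [559.2, -164.6, 114.4]
ee_rot: [-180.0, 0.0, 154.6]
force: [0.4, -1.0, 0.3]
gripper_width: 35.3
time_s: 19.27
ee_pos: [559.2, -164.7, 113.3]
ee_rot: [180.0, 0.0, 104.6]
force: [0.2, 0.3, -0.3]
gripper_width: 35.3
time_s: 19.9
ee_pos: [559.2, -164.7, 112.2]
ee_rot: [180.0, 0.0, 54.6]
force: [0.8, -0.7, 0.6]
gripper_width: 35.5
[-0.11948188 -0.07452693  0.03483538] [-1.75296176e+01  2.36203663e+01  9.70980792e+01 -1.97066917e-02
  5.92597901e+01  1.78622224e+01]
```

Next come 10° increments, watching the torque for the hard stop.

```bash
T='from workcell import env;s=env.state();print("T",s["torque"][2],s["qpos"][5])'
python3 -m jog '0 0 -1 0 0 -0.005 0.3;0 0 -2 0 0 -0.01 0.3;0 0 -3 0 0 -0.015 0.3;0 0 -4 0 0 -0.018 0.3' |tail -4; python3 -c "$T"
python3 -m jog '0 0 -1 0 0 -0.005 0.3;0 0 -2 0 0 -0.01 0.3' |tail -4; python3 -c "$T"
python3 -m jog '0 0 -1 0 0 -0.005 0.3;0 0 -2 0 0 -0.01 0.3' |tail -4; python3 -c "$T"
```

```text
ee_pos: [559.2, -164.7, 111.8]
ee_rot: [180.0, 0.0, 34.8]
force: [0.2, -0.5, 0.3]
gripper_width: 35.4
T 0.0692275033816672 37.70076560223758
ee_pos: [559.2, -164.7, 111.5]
ee_rot: [180.0, -0.0, 24.8]
force: [0.3, -0.6, 0.4]
gripper_width: 35.8
T 0.08846144758851872 47.70425797090494
ee_pos: [559.2, -164.7, 111.3]
ee_rot: [180.0, -0.0, 14.8]
force: [0.2, -0.9, 0.8]
gripper_width: 35.3
T 0.006610261421865729 57.70350979664132
```

```bash
T='from workcell import env;s=env.state();print("T",s["torque"][2],s["qpos"][5])'
python3 -m jog '0 0 -1 0 0 -0.005 0.3;0 0 -2 0 0 -0.01 0.3' |tail -3; python3 -c "$T"
python3 -m jog '0 0 -1 0 0 -0.005 0.3;0 0 -2 0 0 -0.01 0.3' |tail -3; python3 -c "$T"
python3 -m jog '0 0 -1 0 0 -0.005 0.3;0 0 -2 0 0 -0.01 0.3' |tail -3; python3 -c "$T"
```

```text
ee_rot: [180.0, -0.0, 4.8]
force: [0.4, -0.4, 0.8]
gripper_width: 35.2
T 0.06883694420348226 67.70342072967814
ee_rot: [180.0, -0.0, -5.2]
force: [-0.1, 0.2, 1.2]
gripper_width: 35.4
T 0.09555825996120756 77.70211891498921
ee_rot: [180.0, -0.0, -15.1]
force: [-0.4, -0.3, 1.3]
gripper_width: 35.4
T 0.7919137418343807 87.61339849703253
```

The torque jumped to 0.79 N·m, so the hard stop is reached. I'll give one small confirming push, then release and retreat.

```bash
T='from workcell import env;s=env.state();print("T",s["torque"][2],s["qpos"][5],s["force"])'
python3 -m jog '0 0 -0.4 0 0 0 0.3;0 0 -0.4 0 0 0 0.3' |tail -3; python3 -c "$T"
python3 -m jog '0 0 0.2 0 0 0 0.3;0 0 0.2 0 0 0 0.6;0 0 0.2 0 0 0 1;0 0 0.2 0 0 0 1;0 0 0.2 0 0 0 1'
python3 -m jog '0 0 0 0 0 0 1;0 0 0 0 0 1 1;0 0 0 0 0 3 1;0 0 0 0 0 5 1;0 0 0 0 0 5 1'
python3 -m jog '0 0 0 -2 0 0 1;0 0 0 -4 0 0 1;0 0 0 -6 0 0 1;0 0 0 -6 0 0 1'
python3 - <<'E'
from h import *
a=save('scene','s3');b=save('side','d3')
A=cv2.resize(a[145:250,205:380],None,fx=3,fy=3,interpolation=cv2.INTER_CUBIC)
B=cv2.resize(b[160:265,300:385],None,fx=3,fy=3,interpolation=cv2.INTER_CUBIC)
cv2.imwrite('pics/m3.png',np.hstack([A,B])[:,:,::-1])
E
```

```text
ee_rot: [180.0, -0.1, -17.0]
force: [1.4, -0.6, 1.7]
gripper_width: 35.6
T 0.44903253771770657 89.49232363869297 [ 1.43876698 -0.6073128   1.67138886]
time_s: 22.52
ee_pos: [559.0, -164.5, 110.3]
ee_rot: [-180.0, 0.0, -16.1]
force: [1.5, 0.6, -0.7]
gripper_width: 72.7
time_s: 23.15
ee_pos: [561.4, -165.3, 240.2]
ee_rot: [180.0, -0.6, -16.1]
force: [0.5, 0.3, -0.4]
gripper_width: 91.6
time_s: 23.65
ee_pos: [405.6, -163.8, 234.5]
ee_rot: [-180.0, 0.2, -16.2]
force: [1.6, -0.4, -0.5]
gripper_width: 91.4
```

View pics/m3.png

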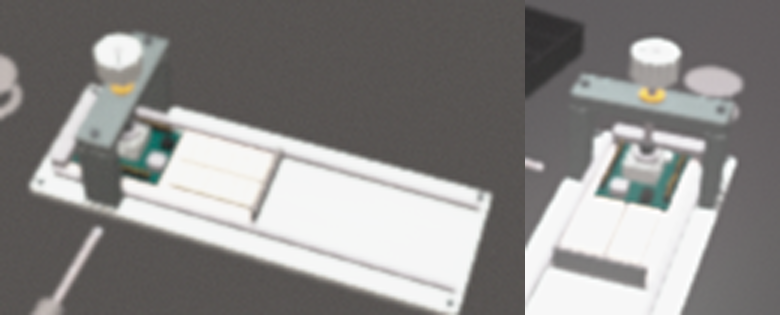

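```bash
python3 -c "
from workcell import env
s=env.state();print(s['time_s'],s['force']);print(env.job_done())"
```

```text
23.75 [ 0.09151035  0.22992651 -0.22003227]
the job is handed in; nothing more can be done
None
```

The tray is against its end stop and the press is screwed down to its hard stop. I handed the job in at 23.75 s with the arm clear of everything.

- **Tray:** I pushed it about 95 mm along the rails with the shut fingers. It then stopped moving while the force rose from about 5 N to 24 N, about 1 mm from where I expected contact. Pictures afterwards showed it at the stop.
- **Knob:** I turned it clockwise in two gripped sweeps, about 275° and then 217°, with one regrip. Torque then jumped from about 0.1 to 0.79 N·m, which is the hard stop. A further 2° push slipped (0.45 N·m).
- **Final check:** The last pictures show the foot on the heat sink, the tray still at the stop, and the other things in view not visibly moved.
- **Disagreement:** The cameras put the knob about 2 mm from where the gripper felt it, so I re-centred on the felt position.
- **Not checked:** I turned back about 1° just as the jaws opened, which may have backed the knob off by up to 0.02 rad. I did not regrip to check this. The foot force was not measured directly.

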